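# Switch off the workshop bench in order

### The job

Shut the bench down for the night by gently pressing the red mushroom buttons fully in: first the one on the blue box (belt sander), then the green box (bench grinder), and last the orange box (dust extractor). Leave the grey box's button standing out, because the air cleaner runs on overnight. Do not pick up or shove any of the boxes, and leave the other things on the bench alone.

Things in the scene. Friction and masses are not known exactly. Their poses are not given: they have to be found in the camera images.
- blue_box: blue cordless switch box of the belt sander, loose on the bench on rubber feet, 72 x 72 mm in plan and 60 mm tall, 0.6 kg, with a yellow ring 4 mm high and a red mushroom button in the middle of its top (to be pressed). Origin: centre of its underside; z up.
- blue_top (a point): centre of the flat top (32 mm across) of the red mushroom button on the blue box; the head is 40 mm across and 12 mm thick. Standing out (on), this point is 86 mm above the bench, 26 mm above the box; fully pressed it is 10 mm lower. It moves with the button.
- blue_stop (a joint): how far the blue box's button is pressed, in m: 0 standing out (on), 0.010 against its hard stop, fully in (off). It slides straight down along the box's z against about 5 N of friction and stays where it is left.
- green_box: green cordless switch box of the bench grinder, loose on the bench on rubber feet, 66 x 66 mm in plan and 75 mm tall, 0.6 kg, with a yellow ring 4 mm high and a red mushroom button in the middle of its top (to be pressed). Origin: centre of its underside; z up.
- green_top (a point): centre of the flat top (32 mm across) of the red mushroom button on the green box; the head is 40 mm across and 12 mm thick. Standing out (on), this point is 101 mm above the bench, 26 mm above the box; fully pressed it is 10 mm lower. It moves with the button.
- green_stop (a joint): how far the green box's button is pressed, in m: 0 standing out (on), 0.010 against its hard stop, fully in (off). It slides straight down along the box's z against about 5 N of friction and stays where it is left.
- orange_box: orange cordless switch box of the dust extractor, loose on the bench on rubber feet, 76 x 76 mm in plan and 45 mm tall, 0.6 kg, with a yellow ring 4 mm high and a red mushroom button in the middle of its top (to be pressed). Origin: centre of its underside; z up.
- orange_top (a point): centre of the flat top (32 mm across) of the red mushroom button on the orange box; the head is 40 mm across and 12 mm thick. Standing out (on), this point is 71 mm above the bench, 26 mm above the box; fully pressed it is 10 mm lower. It moves with the button.
- orange_stop (a joint): how far the orange box's button is pressed, in m: 0 standing out (on), 0.010 against its hard stop, fully in (off). It slides straight down along the box's z against about 5 N of friction and stays where it is left.
- grey_box: grey cordless switch box of the air cleaner, loose on the bench on rubber feet, 70 x 70 mm in plan and 60 mm tall, 0.6 kg, with a yellow ring 4 mm high and a red mushroom button in the middle of its top (must stay switched on: do not press). Origin: centre of its underside; z up.
- grey_top (a point): centre of the flat top (32 mm across) of the red mushroom button on the grey box; the head is 40 mm across and 12 mm thick. Standing out (on), this point is 86 mm above the bench, 26 mm above the box; fully pressed it is 10 mm lower. It moves with the button.
- grey_stop (a joint): how far the grey box's button is pressed, in m: 0 standing out (on), 0.010 against its hard stop, fully in (off). It slides straight down along the box's z against about 5 N of friction and stays where it is left.
- offcut: hardwood offcut, 60 x 40 x 30 mm, loose; a bystander, leave it alone. Origin: centre of its underside.
- tape_roll: blue ring of tape lying flat, 80 mm across, 25 mm high, loose; a bystander, leave it alone. Origin: centre of its underside.
- screw_jar: glass jar with steel lid, 54 mm across, 70 mm high, loose; a bystander, leave it alone. Origin: centre of its underside.
- tape_measure: yellow and black tape measure, 72 x 40 x 62 mm high, loose; a bystander, leave it alone. Origin: centre of its underside.
- glue: white glue bottle with a red label and cap, 60 mm across, 190 mm high, loose; a bystander, leave it alone. Origin: centre of its underside.
- oil_can: green round can, 52 mm across, 120 mm high, loose; a bystander, leave it alone. Origin: centre of its underside.
- wrench: steel wrench lying flat, loose; a bystander, leave it alone. Origin: on its underside.
Things that resemble listed ones, but are neither listed nor needed, are in the scene too. Leave any pink look-alike of the grey_box alone.

How it is judged:
By the outcome, as a careful person would: the job done as asked, in the order asked, and still so for the second after the job is handed in, with the robot touching nothing.
It also fails if it takes over 45 s, if anything falls off the work surface, if the arm or the gripper's body presses on something with over 40 N, if the wrist force passes 120 N, or if a joint passes its speed limit or range.

### The arm

A 6-joint arm with a two-finger parallel gripper is mounted at the origin on the work surface. World frame = base frame: x ahead of the robot, y to its left, z up, the work surface at z = 0. Lengths are in mm, angles in rad, forces in N, time in s.
With the tool pointing down it reaches from about 350 to 775 mm from the base axis. Payload 7.3 kg.
Tool frame: the origin (TCP) lies midway between the tips of the shut fingers; the grasp point (between the pads) lies 19 mm behind it; z points along the fingers, y is the line along which they close (so a half turn about z gives the same grasp; the last joint's range is limited). The gripper opens to 92 mm and grips with 3 to 60 N. Pads are 19 mm wide; open, the fingers measure 130 mm over their backs; the gripper's body (75 mm by 190 mm) begins 47 mm behind the grasp point.
Start: joints at [1.184, 0.342, 1.524, -0, 1.275, -0.146], TCP at [125.186, 509.878, 199.341] pointing down, gripper open.
Joint ranges: [-2.53, 2.53], [-0.77, 2.02], [0.04, 2.7], [-1, 4.14], [0.28, 2.66], [-3.11, 3.11]. Speed limits (rad/s): [2.57, 2.57, 3.14, 3.14, 3.14, 3.14].

### API

Orientations are given as [roll, pitch, yaw] about the fixed x, y, z axes, in that order (R = Rz(yaw) Ry(pitch) Rx(roll)).
In Python, from plant import bot gives the robot as it stands.
- The arm moves only by the tool servo_tool, never from a script. Its argument "deltas" is a list of rows, each a list of 2 entries, a list of its own where there are three numbers: the shift along the tool's x, y, z in m, then the turn, a rotation vector about the tool's x, y, z in degrees. A call has 1 to 20 rows; each row shifts and turns the commanded pose from where the row before left it, along the tool's axes as they then stand; what a row does not reach is not made up. A row lasts 1/8 s, in which the tool goes at most 62.5 mm and 10.7 degrees, less where a joint would pass 70% of its speed; a pose out of reach is approached as far as the arm can. A call with a gripper value outside its range is refused whole. "fingers" is the opening, from 0 (shut) to 1 (fully open), set as the call begins (left out, the last holds). The fingers move at their own pace and stop on an object; the grip force is fixed at half the most. Time passes only in rows, so rows that do not move let the fingers close. It gives the time, the measured TCP pose, the force, the opening and the grip force at its end, in the units of the state.
- bot.get_obs(): the state, without advancing time (a new reading comes with each control period).
- bot.capture(name): name is "side" or "top"; returns the picture (420x560x3 uint8, red, green, blue); there is no depth.
- bot.camera_model(name): a dict with "mtx" (3x3 intrinsics, pixels), "xyz" and "rotation" of the camera in the world. Camera axes: x right, y down, z forward; pixel columns grow to the right and rows downward; lengths in mm; the calibration is good to about 2 mm. A picture is of the moment at which its call begins. camera_model takes no time and is no camera call.
- bot.close_job(): hands the job in; it is judged then, once.
The state is a dict: "time": time; "joint_positions": joint angles; "dq": joint speeds; "tau": joint torques, N m; "tool_pos": TCP position; "tcp_rot": TCP orientation; "contact_force": force on the tool from outside, world axes, zero at the start; "moment": the same for the moment, N m; "grip_width": finger opening in mm; "finger_force": force on a finger pad.
Only numpy, scipy, OpenCV 4.12 (cv2) and the standard library are available. Lean on these libraries where they do the work, as an engineer would, in place of code of your own. Each camera call takes 0.05 s, during which the arm holds its last target. There are 200 camera calls.

## Working session

There is one attempt and no reset: what is moved stays moved. The work goes in short steps, Python scripts to look and compute and a tool call to move; the robot and the scene stay as the last step left them, time stands still between calls to the robot, and variables do not carry over. Pictures are saved under pics/ and viewed, at most 10 in all, crops included, and the job is handed in when it is done.

Besides the shell and the picture viewer there is one more tool, called after "Call:" by a JSON object that holds its "name" and its "arguments", one argument or row to a line. servo_tool: Moves the arm, as the interface text tells. Its arguments: {"type":"object","properties":{"deltas":{"type":"array"},"fingers":{"type":"number"}},"required":["deltas"]}

```bash
ls; mkdir -p pics
python3 - <<'E'
from plant import bot
import cv2
for n in("side","top"):
    im=bot.capture(n); cv2.imwrite(f"pics/{n}0.png",im[...,::-1])
    m=bot.camera_model(n); print(n,m)
o=bot.get_obs();print(o)
E
```

```text
pics
side {'mtx': array([[447.08771822,   0.        , 278.25361625],
       [  0.        , 447.08771822, 211.33903226],
       [  0.        ,   0.        ,   1.        ]]), 'xyz': array([ 468.33015092, -880.17924882,  905.5354278 ]), 'rotation': array([-2.36175833,  0.01006772, -0.12846259])}
top {'mtx': array([[414.5725004 ,   0.        , 272.61733413],
       [  0.        , 414.5725004 , 210.00205818],
       [  0.        ,   0.        ,   1.        ]]), 'xyz': array([ 407.10763838,  -75.23807473, 1135.52471151]), 'rotation': array([-2.98076575e+00,  1.54140593e-03, -1.58315893e+00])}
{'time': 0.1, 'joint_positions': array([ 1.18398028e+00,  3.42616201e-01,  1.52490841e+00, -1.68432222e-05,
        1.27542781e+00, -1.45979601e-01]), 'dq': array([ 0.0010779 , -0.00123206, -0.00238556, -0.00127101,  0.00092054,
       -0.00054411]), 'tau': array([ 2.10968596e-03, -4.31990504e+01, -2.44698966e+01,  7.19085149e-02,
        5.25523850e-02, -2.07569190e-05]), 'tool_pos': array([125.0398394 , 509.47634841, 198.73818694]), 'tcp_rot': array([-3.14024501e+00, -1.81858206e-04,  2.90076100e+00]), 'contact_force': array([ 0.33804915,  0.22662294, -0.28937254]), 'moment': array([-0.00081108, -0.01427179,  0.00900454]), 'finger_force': 0.0, 'grip_width': 91.98754721499114}
```

View pics/side0.png

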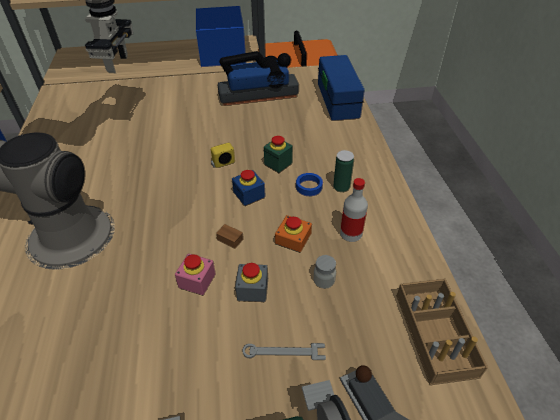

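View pics/top0.png

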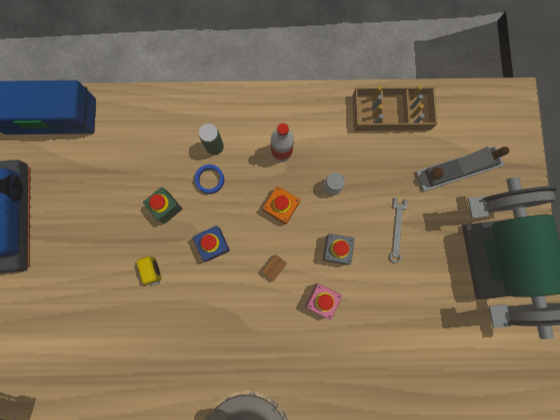

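Side view: the buttons are at green (278,143), blue (248,178), orange (293,226), grey (251,272) and pink (193,265).
Top view: green (158,203), blue (209,243), orange (281,204), grey (341,249) and pink (325,302). The glue bottle, which also has a red cap, is at (283,140).

Candidates for a red button are those five heads plus the glue cap and label. I choose by the box colour around each head, and measure next.

```bash
cat > h.py <<'E'
import numpy as np, cv2
from plant import bot
from scipy.spatial.transform import Rotation as R
PX={"side":dict(green=(278,143),blue=(248,178),orange=(293,226),grey=(251,272),pink=(193,265)),
    "top":dict(green=(158,203),blue=(209,243),orange=(281,204),grey=(341,249),pink=(325,302))}
def ray(n,uv):
    m=bot.camera_model(n); d=R.from_euler('xyz',m["rotation"]).as_matrix()@np.linalg.solve(m["mtx"],[*uv,1.])
    return m["xyz"],d/np.linalg.norm(d)
def onplane(n,uv,z):
    c,d=ray(n,uv); return c+d*(z-c[2])/d[2]
def tri(a,b):
    (c1,d1),(c2,d2)=ray("side",a),ray("top",b)
    t=np.linalg.lstsq(np.c_[d1,-d2],c2-c1,rcond=None)[0]
    p,q=c1+t[0]*d1,c2+t[1]*d2
    return (p+q)/2,np.linalg.norm(p-q)
def reds(n,im):
    hsv=cv2.cvtColor(im,cv2.COLOR_RGB2HSV); h,s,v=cv2.split(hsv)
    mask=(((h<6)|(h>174))&(s>170)&(v>90)).astype(np.uint8)
    k,l,st,ce=cv2.connectedComponentsWithStats(mask)
    out={}
    for name,p in PX[n].items():
        i=min([i for i in range(1,k) if st[i,4]>30],key=lambda i:np.hypot(*(ce[i]-p)))
        out[name]=(st[i,:2]+(st[i,2:4]-1)/2, ce[i], st[i,2:])
    return out
E
python3 - <<'E'
from h import *
np.set_printoptions(precision=1,suppress=True)
I={n:cv2.imread(f"pics/{n}0.png")[...,::-1].copy() for n in("side","top")}
r={n:reds(n,I[n]) for n in I}
for k in PX["top"]:
    p,g=tri(r["side"][k][1],r["top"][k][1]); print(k,p,"gap%.1f"%g,r["side"][k],r["top"][k])
for k,uv,z in [("glue cap",(283,129),185),("glue",(281,152),20),("oil top",(208,131),120),("jar",(336,180),70),("base",(248,420),0),("tape",(209,179),12),("tm",(147,269),62)]: print(k,onplane("top",uv,z))
a=cv2.resize(I["side"][120:310,160:380],None,fx=2.6,fy=2.6,interpolation=cv2.INTER_CUBIC)
cv2.imwrite("pics/crop.png",a[...,::-1])
E
```

```text
green [600.7 219.1  96.1] gap1.9 (array([277.5, 139.5]), array([277.5, 139.4]), array([12,  8, 82], dtype=int32)) (array([157. , 201.5]), array([156.8, 201.4]), array([ 15,  14, 169], dtype=int32))
blue [497.1  89.5  80.6] gap1.7 (array([247., 174.]), array([247.1, 174.1]), array([ 13,   9, 101], dtype=int32)) (array([208., 242.]), array([208.1, 242. ]), array([ 15,  15, 167], dtype=int32))
orange [600.3 -98.5  65.9] gap1.9 (array([293., 222.]), array([293.1, 221.9]), array([ 15,  11, 135], dtype=int32)) (array([281.5, 202.5]), array([281.2, 202.1]), array([ 14,  14, 148], dtype=int32))
grey [ 478.3 -247.6   80.2] gap1.7 (array([250.5, 269.5]), array([250.6, 269.5]), array([ 16,  14, 183], dtype=int32)) (array([341. , 247.5]), array([340.7, 247.7]), array([ 15,  14, 163], dtype=int32))
pink [ 344.5 -203.8   80.2] gap1.8 (array([192., 261.]), array([192.1, 260.9]), array([ 17,  13, 174], dtype=int32)) (array([325., 302.]), array([325.2, 301.7]), array([ 15,  15, 173], dtype=int32))
glue cap [ 757.8 -103.   185. ]
glue [ 751.7 -101.2   20. ]
oil top [778.9  87.3 120. ]
jar [ 657.9 -243.7   70. ]
base [46.6 -5.9  0. ]
tape [678.9 100.   12. ]
tm [432.  248.4  62. ]
```

View pics/crop.png

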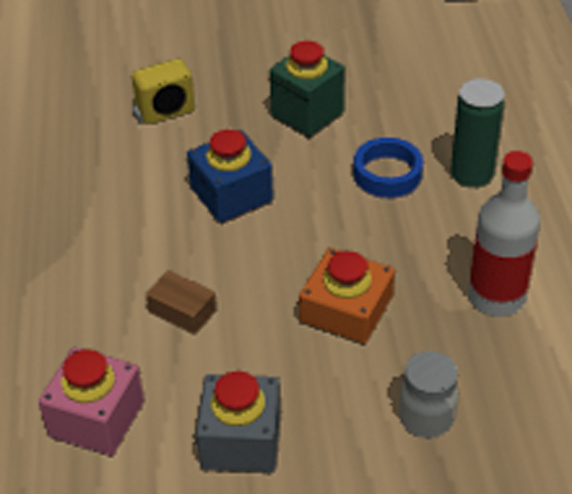

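The crop confirms the choice: blue, green and orange each carry a red head on a yellow ring. Grey and pink are separate boxes, at the bottom. The measured head mid-heights (80.6, 96.1 and 65.9) match the given tops less about 5 mm. Next I move above blue with the fingers shut.

Call:
{"name": "servo_tool", "arguments": {
  "deltas": [
    [[-0.033,-0.0228,0.005],[0,0,0]],
    [[-0.033,-0.0228,0.005],[0,0,0]],
    [[-0.033,-0.0228,0.005],[0,0,0]],
    [[-0.033,-0.0228,0.005],[0,0,0]],
    [[-0.033,-0.0228,0.005],[0,0,0]],
    [[-0.033,-0.0228,0.005],[0,0,0]],
    [[-0.033,-0.0228,0.005],[0,0,0]],
    [[-0.033,-0.0228,0.005],[0,0,0]],
    [[-0.033,-0.0228,0.005],[0,0,0]],
    [[-0.033,-0.0228,0.005],[0,0,0]],
    [[-0.033,-0.0228,0.005],[0,0,0]],
    [[-0.033,-0.0228,0.005],[0,0,0]],
    [[-0.033,-0.0228,0.005],[0,0,0]],
    [[-0.033,-0.0228,0.005],[0,0,0]],
    [[0,0,0],[0,0,0]],
    [[0,0,0],[0,0,0]],
    [[0,0,0],[0,0,0]]
  ],
  "fingers": 0
}}

```text
time: 2.22
tool_pos: [497.0, 90.5, 129.4]
tcp_rot: [3.141, -0.0, 2.902]
contact_force: [1.0, -0.6, 0.0]
grip_width: 0.6
finger_force: 0.0
```

Call:
{"name": "servo_tool", "arguments": {
  "deltas": [
    [[0,-0.001,0.01],[0,0,0]],
    [[0,0,0.01],[0,0,0]],
    [[0,0,0.01],[0,0,0]],
    [[0,0,0.008],[0,0,0]],
    [[0,0,0.002],[0,0,0]],
    [[0,0,0.002],[0,0,0]],
    [[0,0,0.002],[0,0,0]],
    [[0,0,0.0015],[0,0,0]],
    [[0,0,0.0015],[0,0,0]],
    [[0,0,0.0015],[0,0,0]],
    [[0,0,0.001],[0,0,0]],
    [[0,0,0.001],[0,0,0]],
    [[0,0,0],[0,0,0]],
    [[0,0,0],[0,0,0]]
  ]
}}

```text
time: 3.98
tool_pos: [497.5, 88.8, 78.8]
tcp_rot: [3.141, 0.0, 2.901]
contact_force: [-0.0, 0.5, -0.2]
grip_width: 0.5
finger_force: 0.0
```

Call:
{"name": "servo_tool", "arguments": {
  "deltas": [
    [[0,0,0.001],[0,0,0]],
    [[0,0,0.001],[0,0,0]]
  ]
}}

```text
time: 4.22
tool_pos: [497.5, 88.8, 76.8]
tcp_rot: [3.141, 0.0, 2.901]
contact_force: [0.4, 1.0, 0.4]
grip_width: 0.6
finger_force: 0.0
```

Call:
{"name": "servo_tool", "arguments": {
  "deltas": [
    [[0,0,0.001],[0,0,0]],
    [[0,0,0.0005],[0,0,0]]
  ]
}}

```text
time: 4.47
tool_pos: [497.4, 88.7, 75.2]
tcp_rot: [3.142, -0.0, 2.901]
contact_force: [-0.6, 0.1, -0.3]
grip_width: 0.3
finger_force: 0.0
```

Run:
```python
from h import *
print(bot.get_obs()["contact_force"],bot.get_obs()["tool_pos"])
im=bot.capture("side"); cv2.imwrite("pics/s1.png",cv2.resize(im[80:280,160:380],None,fx=2.7,fy=2.7,interpolation=cv2.INTER_CUBIC)[...,::-1])
```

```text
[-0.63708005  0.08378041 -0.25828087] [497.44733976  88.7443919   75.21057738]
```

View pics/s1.png

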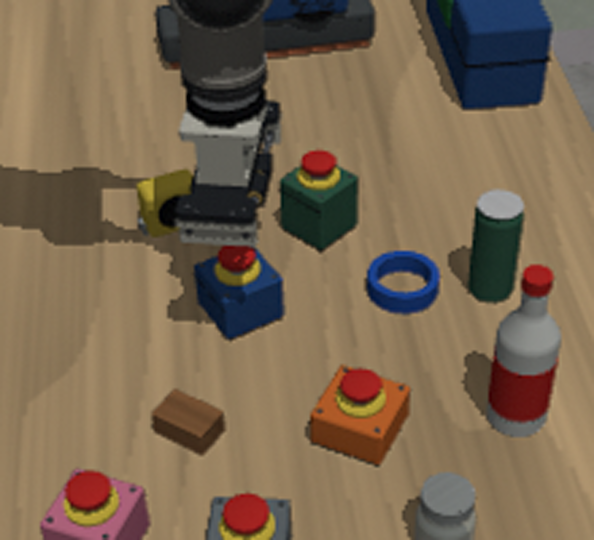

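The near edge of the gripper's body hides the fingertips here, with the button just visible below it at crop pixel (238,258). The force still reads about 0, so I compare button heights with the first picture.

Run:
```python
from h import *
np.set_printoptions(precision=1,suppress=True)
def proj(n,P):
    m=bot.camera_model(n); Rm=R.from_euler('xyz',m["rotation"]).as_matrix()
    q=m["mtx"]@(Rm.T@(np.array(P)-m["xyz"])); return q[:2]/q[2]
P=bot.get_obs()["tool_pos"]
print("tcp",proj("side",P),proj("top",P), "head top at 86",proj("side",[497,89.5,86]),"at 76",proj("side",[497,89.5,76]))
im=bot.capture("side"); t=bot.capture("top"); r=reds("side",im)
for k in r: print(k,r[k])
c=(proj("side",P)).astype(int)
a=im[c[1]-35:c[1]+45,c[0]-50:c[0]+50]; b=t[200:280,160:260]
cv2.imwrite("pics/s2.png",cv2.resize(np.hstack([a,b]),None,fx=4,fy=4,interpolation=cv2.INTER_CUBIC)[...,::-1])
```

```text
tcp [247.7 175.6] [208.7 242.3] head top at 86 [247.2 172.6] at 76 [247.5 175.3]
green (array([277.5, 139.5]), array([277.5, 139.4]), array([12,  8, 82], dtype=int32))
blue (array([277.5, 139.5]), array([277.5, 139.4]), array([12,  8, 82], dtype=int32))
orange (array([293., 222.]), array([293.1, 221.9]), array([ 15,  11, 136], dtype=int32))
grey (array([250.5, 269.5]), array([250.5, 269.5]), array([ 16,  14, 183], dtype=int32))
pink (array([192., 261.]), array([192.1, 260.9]), array([ 17,  13, 174], dtype=int32))
```

View pics/s2.png

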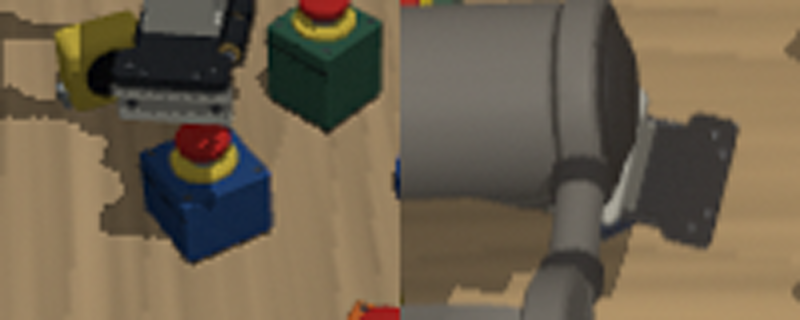

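Call:
{"name": "servo_tool", "arguments": {
  "deltas": [
    [[0,0,0.0005],[0,0,0]],
    [[0,0,0.0005],[0,0,0]]
  ]
}}

```text
time: 4.88
tool_pos: [497.5, 88.8, 74.3]
tcp_rot: [3.142, -0.0, 2.901]
contact_force: [0.0, 0.2, 0.1]
grip_width: 0.2
finger_force: 0.0
```

Run:
```python
from h import *
a=cv2.imread("pics/side0.png")[...,::-1]; b=bot.capture("side")
for v in range(164,192): print(v,a[v,247],b[v,247],a[v,252],b[v,252])
o=bot.get_obs();print(o["tool_pos"],o["contact_force"],o["tau"],o["joint_positions"])
```

```text
164 [132 112  84] [105 104  97] [133 112  84] [103 102  94]
165 [133 112  84] [98 97 90] [132 112  84] [98 97 90]
166 [134 114  85] [69 68 64] [131 111  83] [75 74 69]
167 [136 116  86] [71 70 65] [130 110  83] [53 53 50]
168 [135 116  86] [75 74 69] [130 111  82] [55 55 52]
169 [130  98  73] [101 101  93] [121 106  82] [75 75 71]
170 [147  23  22] [98 97 90] [81 59 73] [100  98  91]
171 [149  29  27] [93 53 48] [146  30  34] [94 73 67]
172 [150  31  28] [90 14 13] [156  31  27] [106  17  16]
173 [152  31  29] [88 16 14] [158  32  28] [171  36  33]
174 [153  32  29] [91 19 16] [159  34  31] [168  36  33]
175 [154  32  30] [122  25  22] [159  33  30] [168  37  34]
176 [155  33  31] [149  32  29] [149  30  28] [155  30  29]
177 [156  33  31] [85 14 14] [110  20  21] [113  20  20]
178 [151  33  31] [83 16 15] [74 27 12] [77 28 12]
179 [67 10  9] [70 13 14] [83 65 22] [86 67 23]
180 [64 25 27] [61 25 27] [128 114  39] [132 118  40]
181 [52 55 52] [59 61 55] [174 154  56] [179 158  57]
182 [108  96  30] [102  90  28] [171 151  53] [177 156  56]
183 [175 154  55] [100  88  29] [160 140  48] [165 144  50]
184 [168 147  50] [99 86 27] [90 83 52] [95 87 56]
185 [100  87  48] [76 67 31] [ 23  56 107] [ 26  58 112]
186 [ 22  54 108] [13 31 63] [ 30  58 105] [ 32  61 109]
187 [ 30  57 103] [17 33 60] [ 31  59 103] [ 32  61 106]
188 [ 31  60 103] [19 35 60] [26 52 90] [29 54 94]
189 [ 32  59 103] [17 33 59] [18 37 64] [17 37 65]
190 [26 51 90] [15 30 52] [19 38 65] [19 39 67]
191 [19 37 65] [13 27 48] [17 35 64] [20 38 68]
[497.46562376  88.74831016  74.23195652] [0.05591698 0.12159583 0.03333648] [ 7.03308993e-03 -4.38054979e+01 -1.96810216e+01 -1.10736859e-02
  8.83356831e-02 -3.34543060e-06] [ 2.47322917e-02  4.46900410e-01  1.74840049e+00  6.76378601e-05
  9.46351777e-01 -1.30532636e+00]
```

Run:
```python
from h import *
np.set_printoptions(precision=1,suppress=True)
print(tri((253,162),(243.7,230)),tri((225.7,160.5),(237,261)))
def proj(n,P):
    m=bot.camera_model(n); Rm=R.from_euler('xyz',m["rotation"]).as_matrix()
    q=m["mtx"]@(Rm.T@(np.array(P)-m["xyz"])); return q[:2]/q[2]
o=bot.get_obs(); T=R.from_euler('xyz',o["tcp_rot"]).as_matrix()
for q in [(0,-95,-66),(37,-95,-66),(-37,-95,-66)]: print(q,o["tool_pos"]+T@q,proj("side",o["tool_pos"]+T@q),proj("top",o["tool_pos"]+T@q))
print(proj("side",[125,509.5,198.7]))
im=cv2.imread("pics/side0.png")[0:90,50:200]
f=bot.capture("side")[130:190,210:290,::-1]
cv2.imwrite("pics/s3.png",np.vstack([cv2.resize(im,(500,300),interpolation=cv2.INTER_CUBIC),cv2.resize(f,(500,300),interpolation=cv2.INTER_CUBIC)]))
```

```text
(array([511.9,  -9.8, 202.5]), np.float64(3.1440000800917605)) (array([443.6,   5.3, 202.6]), np.float64(0.6885729879827747))
(0, -95, -66) [474.8  -3.5 140.2] [240.3 180.4] [243. 249.]
(37, -95, -66) [438.9   5.3 140.2] [226.2 179.5] [239.3 264.2]
(-37, -95, -66) [510.7 -12.3 140.2] [254.5 181.4] [246.6 234. ]
[120.   72.7]
```

View pics/s3.png

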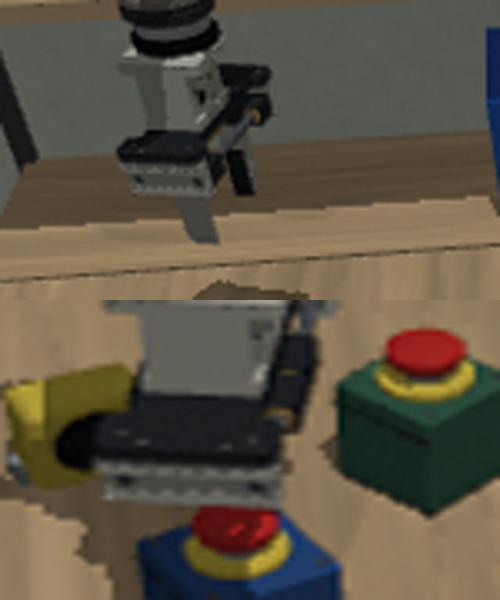

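The top panel shows the near fingertip at about side pixel (111,73) at the start. The lower panel shows the blue button still standing out, in shadow below the gripper. The tool looks higher than reported, so I work out by how much.

Run:
```python
from h import *
np.set_printoptions(precision=1,suppress=True)
T=R.from_euler('xyz',[3.141,0,2.9008]).as_matrix()
P=np.array([125,509.5,198.7])
for off in(46,55):
    nrm=T[:,1]; p0=P-off*nrm
    for uv in [(108,73),(112,73),(115,73)]:
        c,d=ray("side",uv); t=nrm@(p0-c)/(nrm@d); print(off,uv,c+t*d,p0)
```

```text
46 (108, 73) [ 98.9 468.5 221.3] [114.  464.8 198.7]
46 (112, 73) [111.7 465.4 221.9] [114.  464.8 198.7]
46 (115, 73) [121.3 463.  222.4] [114.  464.8 198.7]
55 (108, 73) [101.6 458.6 226.3] [111.9 456.1 198.7]
55 (112, 73) [114.4 455.5 226.9] [111.9 456.1 198.7]
55 (115, 73) [123.9 453.1 227.4] [111.9 456.1 198.7]
```

The real tip sits about 23 mm above the reported TCP, so contact is due at a reported z of about 63. I go down slowly and watch the force.

Call:
{"name": "servo_tool", "arguments": {
  "deltas": [
    [[0,0,0.002],[0,0,0]],
    [[0,0,0.002],[0,0,0]],
    [[0,0,0.002],[0,0,0]],
    [[0,0,0.001],[0,0,0]],
    [[0,0,0.001],[0,0,0]]
  ]
}}

```text
time: 5.6
tool_pos: [497.5, 88.7, 66.2]
tcp_rot: [3.142, -0.0, 2.901]
contact_force: [-0.4, -0.4, 0.8]
grip_width: 0.6
finger_force: 0.0
```

Call:
{"name": "servo_tool", "arguments": {
  "deltas": [
    [[0,0,0.001],[0,0,0]],
    [[0,0,0.001],[0,0,0]]
  ]
}}

```text
time: 5.85
tool_pos: [497.5, 88.8, 64.3]
tcp_rot: [3.142, 0.0, 2.901]
contact_force: [-0.2, 0.3, 0.0]
grip_width: 0.3
finger_force: 0.0
```

Call:
{"name": "servo_tool", "arguments": {
  "deltas": [
    [[0,0,0.001],[0,0,0]],
    [[0,0,0.001],[0,0,0]]
  ]
}}

```text
time: 6.1
tool_pos: [497.5, 88.8, 62.3]
tcp_rot: [3.141, 0.0, 2.901]
contact_force: [0.0, 0.5, 0.4]
grip_width: 0.1
finger_force: 0.0
```

Call:
{"name": "servo_tool", "arguments": {
  "deltas": [
    [[0,0,0.001],[0,0,0]],
    [[0,0,0.001],[0,0,0]]
  ]
}}

```text
time: 6.35
tool_pos: [497.5, 88.7, 60.3]
tcp_rot: [3.141, 0.0, 2.901]
contact_force: [0.4, 0.1, 1.0]
grip_width: 0.9
finger_force: 0.0
```

Call:
{"name": "servo_tool", "arguments": {
  "deltas": [
    [[0,0,0.001],[0,0,0]]
  ]
}}

```text
time: 6.48
tool_pos: [497.5, 88.8, 59.2]
tcp_rot: [3.142, -0.0, 2.901]
contact_force: [0.3, 0.1, 0.2]
grip_width: 0.7
finger_force: 0.0
```

Call:
{"name": "servo_tool", "arguments": {
  "deltas": [
    [[0,0,0.001],[0,0,0]]
  ]
}}

```text
time: 6.6
tool_pos: [497.6, 88.7, 58.5]
tcp_rot: [3.141, 0.0, 2.901]
contact_force: [-0.8, 0.8, 4.3]
grip_width: 0.3
finger_force: 2.4
```

Run:
```python
from h import *
im=bot.capture("side")
for v in range(164,192,1): print(v,im[v,247],im[v,252])
print(bot.get_obs()["contact_force"])
f=im[140:200,207:287,::-1]
cv2.imwrite("pics/s4.png",cv2.resize(f,(640,480),interpolation=cv2.INTER_CUBIC))
```

```text
164 [65 68 72] [29 32 34]
165 [23 25 27] [30 31 33]
166 [15 17 18] [18 19 21]
167 [21 21 23] [18 19 20]
168 [56 56 54] [49 49 47]
169 [98 97 90] [84 82 76]
170 [91 90 83] [97 96 89]
171 [69 69 64] [51 50 48]
172 [76 75 70] [40 40 40]
173 [100  99  92] [57 57 54]
174 [93 94 86] [81 82 76]
175 [97 95 88] [103  97  90]
176 [87 16 14] [123  50  47]
177 [90 15 14] [120  19  18]
178 [109  23  21] [82 31 15]
179 [74 11 11] [88 69 24]
180 [69 22 24] [132 118  40]
181 [58 61 54] [180 159  58]
182 [102  90  29] [178 157  56]
183 [101  90  30] [166 145  50]
184 [99 87 27] [96 87 56]
185 [77 66 30] [ 24  58 111]
186 [10 30 62] [ 32  61 109]
187 [16 33 60] [ 33  62 107]
188 [16 34 59] [28 55 94]
189 [17 33 59] [18 38 66]
190 [14 29 51] [18 38 66]
191 [14 27 47] [20 38 68]
[-0.30306679  0.45295486  2.33414311]
```

View pics/s4.png

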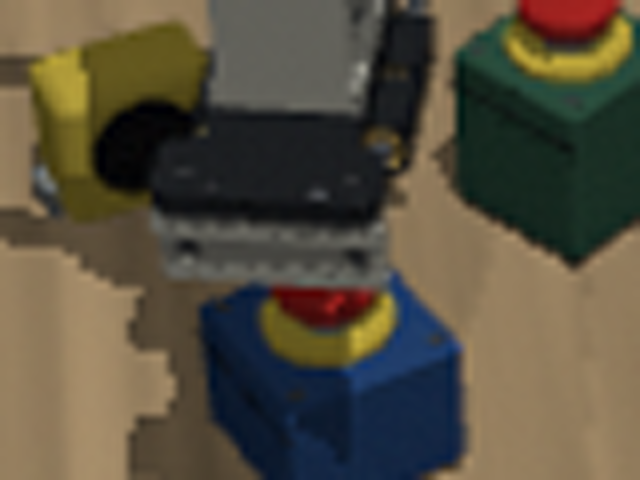

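Contact came at a reported z of about 58.8 (force 4.3 N). The picture shows the button just under the gripper, still nearly out. The tip offset is therefore about 27 mm, and I expect the stop at about 48.8.

Call:
{"name": "servo_tool", "arguments": {
  "deltas": [
    [[0,0,0.001],[0,0,0]],
    [[0,0,0.001],[0,0,0]],
    [[0,0,0.001],[0,0,0]],
    [[0,0,0.001],[0,0,0]],
    [[0,0,0.001],[0,0,0]],
    [[0,0,0.001],[0,0,0]]
  ]
}}

```text
time: 7.4
tool_pos: [497.5, 88.8, 52.3]
tcp_rot: [3.141, 0.0, 2.901]
contact_force: [-1.7, 0.6, 6.2]
grip_width: 0.2
finger_force: 2.4
```

Call:
{"name": "servo_tool", "arguments": {
  "deltas": [
    [[0,0,0.001],[0,0,0]],
    [[0,0,0.001],[0,0,0]]
  ]
}}

```text
time: 7.65
tool_pos: [497.6, 88.8, 50.3]
tcp_rot: [3.141, 0.0, 2.901]
contact_force: [-1.2, 0.0, 4.8]
grip_width: 0.5
finger_force: 2.4
```

Call:
{"name": "servo_tool", "arguments": {
  "deltas": [
    [[0,0,0.001],[0,0,0]]
  ]
}}

```text
time: 7.78
tool_pos: [497.5, 88.8, 49.3]
tcp_rot: [3.141, 0.0, 2.901]
contact_force: [-1.5, -0.1, 4.2]
grip_width: 0.3
finger_force: 2.4
```

Call:
{"name": "servo_tool", "arguments": {
  "deltas": [
    [[0,0,0.0005],[0,0,0]]
  ]
}}

```text
time: 7.9
tool_pos: [497.6, 88.7, 48.8]
tcp_rot: [3.141, 0.0, 2.901]
contact_force: [-0.7, -0.1, 7.4]
grip_width: 0.3
finger_force: 4.3
```

Call:
{"name": "servo_tool", "arguments": {
  "deltas": [
    [[0,0,0.0005],[0,0,0]]
  ]
}}

```text
time: 8.02
tool_pos: [497.6, 88.7, 48.8]
tcp_rot: [3.141, 0.0, 2.901]
contact_force: [-3.1, -0.9, 12.9]
grip_width: 0.3
finger_force: 6.2
```

Call:
{"name": "servo_tool", "arguments": {
  "deltas": [
    [[0,0,0.0005],[0,0,0]],
    [[0,0,0],[0,0,0]]
  ]
}}

```text
time: 8.28
tool_pos: [497.7, 88.8, 48.7]
tcp_rot: [3.141, 0.001, 2.901]
contact_force: [-2.7, -0.1, 12.4]
grip_width: 0.2
finger_force: 6.7
```

Call:
{"name": "servo_tool", "arguments": {
  "deltas": [
    [[0,0,-0.012],[0,0,0]],
    [[0,0,-0.02],[0,0,0]],
    [[0,0,-0.02],[0,0,0]],
    [[-0.0086,0.0189,0],[0,0,0]],
    [[-0.0086,0.0189,0],[0,0,0]],
    [[-0.0086,0.0189,0],[0,0,0]],
    [[-0.0086,0.0189,0],[0,0,0]],
    [[-0.0086,0.0189,0],[0,0,0]],
    [[-0.0086,0.0189,0],[0,0,0]],
    [[-0.0086,0.0189,0],[0,0,0]],
    [[-0.0086,0.0189,0],[0,0,0]],
    [[0,0,0],[0,0,0]]
  ]
}}

```text
time: 9.78
tool_pos: [600.6, 220.0, 99.3]
tcp_rot: [3.142, -0.0, 2.902]
contact_force: [0.4, -0.4, -0.2]
grip_width: 0.4
finger_force: 0.0
```

Run:
```python
from h import *
a=cv2.imread("pics/side0.png")[...,::-1]
im=bot.capture("side"); t=bot.capture("top")
for v in range(166,186,1): print(v,a[v,247],im[v,247])
b0=reds("side",im); print(b0["blue"],b0["orange"])
```

```text
166 [134 114  85] [137 116  87]
167 [136 116  86] [138 117  87]
168 [135 116  86] [142 121  90]
169 [130  98  73] [149 126  93]
170 [147  23  22] [150 128  96]
171 [149  29  27] [135 117  89]
172 [150  31  28] [84 32 53]
173 [152  31  29] [153  29  26]
174 [153  32  29] [152  30  28]
175 [154  32  30] [154  32  30]
176 [155  33  31] [155  32  30]
177 [156  33  31] [156  33  30]
178 [151  33  31] [156  33  29]
179 [67 10  9] [158  34  32]
180 [64 25 27] [156  33  31]
181 [52 55 52] [138  29  29]
182 [108  96  30] [85 31 15]
183 [175 154  55] [129  99  35]
184 [168 147  50] [174 155  53]
185 [100  87  48] [102  90  49]
(array([247., 177.]), array([247.29896907, 176.91752577]), array([13,  9, 97], dtype=int32)) (array([293., 222.]), array([293.05147059, 221.91176471]), array([ 15,  11, 136], dtype=int32))
```

Blue is fully in: it dropped 2.8 px, about 10 mm, and the box has not moved. Green is next.

Call:
{"name": "servo_tool", "arguments": {
  "deltas": [
    [[0,-0.001,0.008],[0,0,0]],
    [[0,0,0.008],[0,0,0]],
    [[0,0,0.004],[0,0,0]],
    [[0,0,0.002],[0,0,0]],
    [[0,0,0.001],[0,0,0]],
    [[0,0,0.001],[0,0,0]],
    [[0,0,0.001],[0,0,0]],
    [[0,0,0.001],[0,0,0]]
  ]
}}

```text
time: 10.88
tool_pos: [600.2, 218.2, 73.9]
tcp_rot: [3.141, 0.0, 2.901]
contact_force: [-0.7, -0.0, 3.5]
grip_width: 0.6
finger_force: 2.4
```

Call:
{"name": "servo_tool", "arguments": {
  "deltas": [
    [[0,0,0.001],[0,0,0]],
    [[0,0,0.001],[0,0,0]],
    [[0,0,0.001],[0,0,0]],
    [[0,0,0.001],[0,0,0]]
  ]
}}

```text
time: 11.38
tool_pos: [600.2, 218.2, 70.0]
tcp_rot: [3.141, 0.0, 2.901]
contact_force: [-1.3, 0.9, 5.5]
grip_width: 0.1
finger_force: 2.4
```

Call:
{"name": "servo_tool", "arguments": {
  "deltas": [
    [[0,0,0.001],[0,0,0]],
    [[0,0,0.001],[0,0,0]]
  ]
}}

```text
time: 11.62
tool_pos: [600.2, 218.2, 67.8]
tcp_rot: [3.141, 0.0, 2.901]
contact_force: [-1.4, -0.7, 4.5]
grip_width: 0.4
finger_force: 2.4
```

Call:
{"name": "servo_tool", "arguments": {
  "deltas": [
    [[0,0,0.001],[0,0,0]],
    [[0,0,0.001],[0,0,0]],
    [[0,0,0.001],[0,0,0]]
  ]
}}

```text
time: 12.0
tool_pos: [600.2, 218.2, 64.8]
tcp_rot: [3.141, 0.0, 2.901]
contact_force: [-0.8, -0.1, 4.7]
grip_width: 0.3
finger_force: 2.4
```

Call:
{"name": "servo_tool", "arguments": {
  "deltas": [
    [[0,0,0.0005],[0,0,0]],
    [[0,0,0.0005],[0,0,0]]
  ]
}}

```text
time: 12.25
tool_pos: [600.2, 218.2, 63.9]
tcp_rot: [3.141, 0.0, 2.901]
contact_force: [-1.5, -0.2, 8.4]
grip_width: 0.4
finger_force: 4.0
```

Call:
{"name": "servo_tool", "arguments": {
  "deltas": [
    [[0,0,0.0005],[0,0,0]],
    [[0,0,0],[0,0,0]]
  ]
}}

```text
time: 12.5
tool_pos: [600.3, 218.3, 63.9]
tcp_rot: [3.141, 0.0, 2.901]
contact_force: [-1.5, -1.2, 6.6]
grip_width: 0.8
finger_force: 3.8
```

Call:
{"name": "servo_tool", "arguments": {
  "deltas": [
    [[0,0,0.0005],[0,0,0]],
    [[0,0,0.0005],[0,0,0]]
  ]
}}

```text
time: 12.75
tool_pos: [600.4, 218.3, 63.8]
tcp_rot: [3.141, 0.001, 2.901]
contact_force: [-4.9, -0.7, 15.6]
grip_width: 0.3
finger_force: 7.4
```

Call:
{"name": "servo_tool", "arguments": {
  "deltas": [
    [[0,0,-0.012],[0,0,0]],
    [[0,0,-0.02],[0,0,0]],
    [[0,0,-0.005],[0,0,0]],
    [[-0.0076,-0.0308,0],[0,0,0]],
    [[-0.0076,-0.0308,0],[0,0,0]],
    [[-0.0076,-0.0308,0],[0,0,0]],
    [[-0.0076,-0.0308,0],[0,0,0]],
    [[-0.0076,-0.0308,0],[0,0,0]],
    [[-0.0076,-0.0308,0],[0,0,0]],
    [[-0.0076,-0.0308,0],[0,0,0]],
    [[-0.0076,-0.0308,0],[0,0,0]],
    [[-0.0076,-0.0308,0],[0,0,0]],
    [[-0.0076,-0.0308,0],[0,0,0]],
    [[0,0,0],[0,0,0]],
    [[0,0,0],[0,0,0]]
  ]
}}

```text
time: 14.62
tool_pos: [600.1, -98.4, 98.7]
tcp_rot: [3.141, -0.001, 2.901]
contact_force: [-0.2, -0.5, 0.8]
grip_width: 0.3
finger_force: 0.0
```

Run:
```python
from h import *
r=reds("side",bot.capture("side"))
for k in r: print(k,r[k][1])
```

```text
green [274.925 142.5  ]
blue [247.21212121 176.98989899]
orange [294.54255319 221.5212766 ]
grey [250.56830601 269.53551913]
pink [192.13218391 260.95977011]
```

Call:
{"name": "servo_tool", "arguments": {
  "deltas": [
    [[0,0,0.01],[0,0,0]],
    [[0,0,0.015],[0,0,0]],
    [[0,0,0.015],[0,0,0]],
    [[0,0,0.007],[0,0,0]],
    [[0,0,0.003],[0,0,0]],
    [[0,0,0.001],[0,0,0]],
    [[0,0,0.001],[0,0,0]],
    [[0,0,0.001],[0,0,0]],
    [[0,0,0.001],[0,0,0]],
    [[0,0,0.001],[0,0,0]]
  ]
}}

```text
time: 15.92
tool_pos: [600.5, -99.0, 44.4]
tcp_rot: [3.142, 0.0, 2.901]
contact_force: [0.7, -0.6, -0.5]
grip_width: 0.3
finger_force: 0.0
```

Call:
{"name": "servo_tool", "arguments": {
  "deltas": [
    [[0,0,0.001],[0,0,0]],
    [[0,0,0.001],[0,0,0]],
    [[0,0,0.001],[0,0,0]],
    [[0,0,0.001],[0,0,0]]
  ]
}}

```text
time: 16.42
tool_pos: [600.6, -99.1, 40.5]
tcp_rot: [3.142, 0.0, 2.901]
contact_force: [-1.4, 0.6, 4.1]
grip_width: 0.6
finger_force: 2.4
```

Call:
{"name": "servo_tool", "arguments": {
  "deltas": [
    [[0,0,0.001],[0,0,0]],
    [[0,0,0.001],[0,0,0]],
    [[0,0,0.001],[0,0,0]]
  ]
}}

```text
time: 16.8
tool_pos: [600.6, -99.0, 37.3]
tcp_rot: [3.141, 0.0, 2.901]
contact_force: [-1.4, 0.9, 4.3]
grip_width: 0.4
finger_force: 2.4
```

Call:
{"name": "servo_tool", "arguments": {
  "deltas": [
    [[0,0,0.001],[0,0,0]],
    [[0,0,0.001],[0,0,0]],
    [[0,0,0.001],[0,0,0]]
  ]
}}

```text
time: 17.18
tool_pos: [600.5, -99.0, 34.3]
tcp_rot: [3.141, 0.0, 2.901]
contact_force: [-1.4, -1.0, 5.3]
grip_width: 0.3
finger_force: 2.4
```

Call:
{"name": "servo_tool", "arguments": {
  "deltas": [
    [[0,0,0.0005],[0,0,0]],
    [[0,0,0.0005],[0,0,0]]
  ]
}}

```text
time: 17.42
tool_pos: [600.6, -99.1, 33.8]
tcp_rot: [3.142, 0.0, 2.901]
contact_force: [-2.7, 0.4, 11.6]
grip_width: 0.3
finger_force: 5.3
```

Call:
{"name": "servo_tool", "arguments": {
  "deltas": [
    [[0,0,0.0005],[0,0,0]],
    [[0,0,0],[0,0,0]]
  ]
}}

```text
time: 17.68
tool_pos: [600.6, -99.1, 33.8]
tcp_rot: [3.142, 0.001, 2.901]
contact_force: [-2.6, 0.5, 11.6]
grip_width: 0.4
finger_force: 5.6
```

Call:
{"name": "servo_tool", "arguments": {
  "deltas": [
    [[0,0,0.0005],[0,0,0]],
    [[0,0,-0.012],[0,0,0]],
    [[0,0,-0.025],[0,0,0]],
    [[0,0,-0.03],[0,0,0]],
    [[0,0,-0.03],[0,0,0]],
    [[0,0,-0.03],[0,0,0]],
    [[0,0,-0.03],[0,0,0]],
    [[0.03,0,0],[0,0,0]],
    [[0.03,0,0],[0,0,0]],
    [[0.03,0,0],[0,0,0]],
    [[0.03,0,0],[0,0,0]],
    [[0.03,0,0],[0,0,0]],
    [[0.02,0,0],[0,0,0]],
    [[0,0,0],[0,0,0]],
    [[0,0,0],[0,0,0]]
  ]
}}

```text
time: 19.55
tool_pos: [436.2, -58.8, 189.5]
tcp_rot: [3.142, 0.001, 2.901]
contact_force: [0.4, -0.5, -0.5]
grip_width: 0.5
finger_force: 0.0
```

Run:
```python
from h import *
a=cv2.imread("pics/side0.png")[...,::-1].copy(); im=bot.capture("side")
r0=reds("side",a); r=reds("side",im)
for k in r: print(k,r0[k],r[k])
print(bot.get_obs()["contact_force"],bot.get_obs()["time"])
cv2.imwrite("pics/s5.png",im[...,::-1])
```

```text
green (array([277.5, 139.5]), array([277.5       , 139.41463415]), array([12,  8, 82], dtype=int32)) (array([277.5, 142.5]), array([277.56410256, 142.32051282]), array([12,  8, 78], dtype=int32))
blue (array([247., 174.]), array([247.08910891, 174.05940594]), array([ 13,   9, 101], dtype=int32)) (array([247., 177.]), array([247.26530612, 176.95918367]), array([13,  9, 98], dtype=int32))
orange (array([293., 222.]), array([293.08888889, 221.88148148]), array([ 15,  11, 135], dtype=int32)) (array([293. , 224.5]), array([293.16296296, 224.54814815]), array([ 15,  12, 135], dtype=int32))
grey (array([250.5, 269.5]), array([250.56830601, 269.53551913]), array([ 16,  14, 183], dtype=int32)) (array([250.5, 269.5]), array([250.53846154, 269.56593407]), array([ 16,  14, 182], dtype=int32))
pink (array([192., 261.]), array([192.14367816, 260.8908046 ]), array([ 17,  13, 174], dtype=int32)) (array([192., 261.]), array([192.14367816, 260.8908046 ]), array([ 17,  13, 174], dtype=int32))
[ 0.66872834 -0.66200051  0.25330254] 19.6
```

View pics/s5.png

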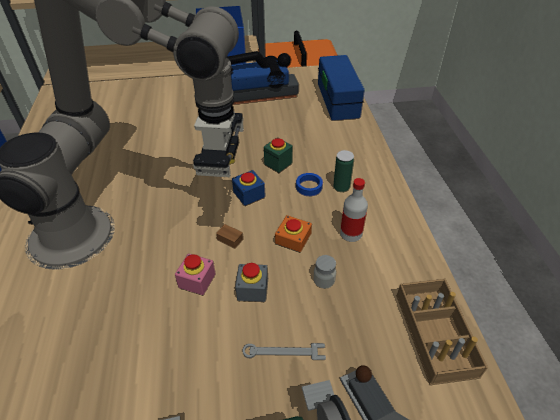

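The picture shows blue (247,177), green (278,142) and orange (293,225) fully in, about 2.8 px lower each. Grey and pink are unchanged, the boxes and bystanders in view are where they were (the gripper hides the tape measure), and the arm is clear.

```bash
python3 -c "
from plant import bot
print(bot.close_job())"
```

```text
the job is handed in; nothing more can be done
None
```

I pressed the blue, green and orange buttons fully in, in that order, left grey standing out, and handed the job in with the arm clear at 19.6 s; the hand-in call returned no verdict.

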